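Eject the filter cassette and stop it with the other finger

ROBOT

A 7-joint arm with a two-finger parallel gripper is mounted at the origin on the work surface. World frame = base frame: x ahead of the robot, y to its left, z up, the work surface at z = 0. Lengths are in m, angles in rad, forces in N, time in s.
With the tool pointing down it reaches from about 0.425 to 0.925 m from the base axis. Payload 6.8 kg.
Tool frame: the origin (TCP) lies on the centre line of the jaws, within the pads' length; the fingertips stand 14 mm ahead of it and the grasp point (between the pads) lies 5 mm behind it (bot.finger_overhang is the distance from the TCP to the fingertips, in m); z points along the fingers, y is the line along which they close (so a half turn about z gives the same grasp; the last joint's range is limited). The gripper opens to 85 mm and grips with 20 to 120 N. Pads are 22 mm wide; open, the fingers measure 114 mm over their backs; the gripper's body (76 mm by 85 mm) begins 54 mm behind the grasp point. The pads swing forward as they close: fully open they stand 13 mm farther back than shut.
Start: joints at [-1.43, 0.477, 0.022, 1.555, -0.011, 1.109, -0.083], TCP at [0.166, 0.654, 0.245] pointing down, gripper open.
Joint ranges: [-2.96, 2.96], [-0.34, 2.1], [-1.41, 1.46], [0.24, 2.44], [-1.37, 4.51], [0.17, 1.92], [-2.96, 2.96]. Speed limits (rad/s): [2.39, 2.39, 3.14, 3.14, 3.14, 3.14, 3.14].

INTERFACE

Orientations are given as a unit quaternion [w, x, y, z].
In Python, from station import bot gives the robot as it stands.
- The arm moves only by the shell command python3 -m inch 'ROWS' [OPENING] [FORCE]. ROWS is JSON, a list of rows, each a list of 4 numbers: the shift along the tool's x, y, z in m, then the turn about the tool's z in degrees. A call has 1 to 12 rows; each row shifts and turns the commanded pose from where the row before left it, along the tool's axes as they then stand; what a row does not reach is not made up. A row lasts 1/10 s, in which the tool goes at most 50 mm and 8.59 degrees, less where a joint would pass 70% of its speed; a pose out of reach is approached as far as the arm can. A call is refused whole if a number of a shift passes 0.05 or a number of a turn 8.59, either way. A call with a gripper value outside its range is refused whole. OPENING is the finger opening in m, from 0 to 0.0854, set as the call begins (- or left out, the last holds). The fingers move at their own pace and stop on an object; FORCE is the grip in N (left out, the last holds). Time passes only in rows, so rows that do not move let the fingers close. It gives the time, the measured TCP pose, the force, the opening and the grip force at its end, in the units of the state.
- bot.get_obs(): the state, without advancing time (a new reading comes with each control period).
- bot.read_camera(name): name is "scene" or "top" or "wrist"; returns a dict with "color" (400x640x3 uint8, red, green, blue), "mtx" (3x3 intrinsics, pixels), "world_from_camera" (4x4, takes a point from camera to world coordinates); the wrist camera has in their place "hand_eye" (4x4, takes a point from camera to tool coordinates, whose origin is the TCP and whose axes are the flange's). Camera axes: x right, y up, looking along -z (the intrinsics and any distortion apply to the point x, -y, -z); pixel columns grow to the right and rows downward; lengths in m; the calibration is good to about 2 mm. A picture is of the moment at which its call begins: read the wrist's pose just before it. There is no depth.
- bot.hand_in(): hands the job in; it is judged then, once.
The state is a dict: "t": time; "q": joint angles; "joint_vel": joint speeds; "joint_torque": joint torques, N m; "eef_pos": TCP position; "tool_rot": TCP orientation; "contact_force": force on the tool from outside, world axes, zero at the start; "torque": the same for the moment, N m; "gripper_width": opening from 0.0 (shut) to 1.0 (fully open); "grasp_force": force on a finger pad.
Only numpy, scipy, OpenCV 4.12 (cv2) and the standard library are available. Lean on these libraries where they do the work, as an engineer would, in place of code of your own. Each camera call takes 0.05 s, during which the arm holds its last target. There are 200 camera calls.

TASK

Pop the blue filter cassette out of the drip-watering unit without letting it run away: press the orange eject key all the way down with one fingertip, and have your other finger waiting in the guide so that the cassette slides out against it and stops one to four centimetres out of the unit's mouth, never past the end of the guide. Finish while holding it like that, with the key still fully down and the cassette leaning on your finger; do not pinch or lift the cassette, and leave the pots, mister, jar, tray, scoop and brush where they are.

Things in the scene. Friction and masses are not known exactly. Their poses are not given: they have to be found in the camera images.
- unit: White drip-watering unit on a grey slab, fixed. Origin: on the table under the middle of the mouth the cassette leaves by; x: the way it slides out; y: to the eject key's side; z: up. Housing x -140 to 0 mm, y -28 to 28, 72 mm high; its roof, 82 mm high, ends at x = -35, so the cassette's front shows from above. Grey key housing: x 5 to 55, y 35 to 81 mm, 26 mm high.
- key_top (a point): Centre of the top face of the orange eject key, at unit x = 30, y = 58 mm, 40 mm high when up and 30 mm when fully down. The face is 32 mm along unit x and 30 mm along unit y. So the middles of the key and of the guide lie 58 mm apart across the guide.
- eject_key (a joint): How far the eject key is pressed, in m: 0 up, 0.010 fully down. Its spring returns it: about 2 N to start, 5 N at the bottom, plus up to 3 N of latch friction. It carries the steel gate before the cassette, which lets go at about 0.006 and lies 4 mm below the guide's floor at 0.010; if the key comes up, the gate rises under the cassette.
- cassette: Loose blue filter cassette, 50 mm long (x), 36 wide (y), 52 high, about 60 g. Origin: centre of its underside; its x is the unit's x. It starts latched in the unit, underside 14 mm and top 66 mm above the table, front face at the mouth (unit x = 0). Once free it slides out along unit x.
- cassette_front (a point): Centre of the cassette's front face, 40 mm above the table. Its unit x is how far the cassette stands out of the mouth.
- guide_end (a point): Middle of the open end of the guide, at unit x = 55, y = 0 mm, on its floor 14 mm above the table. The open guide runs from the mouth (x = 0) to here, floor 14 mm high, between two low rails (inner faces y = -20 and 20, outer -28 and 28, tops 22 mm high); nothing stands above it. A cassette that runs on past this end falls off.
- pusher (a joint): Travel in m of the damped spring pusher behind the cassette, 0 as it starts, at most 0.085. Once the gate lets go it drives the cassette out at about 0.1 m/s with about 3 N and goes on pushing; unstopped, the cassette falls off the guide within about a second.
- turntable: Clear acrylic turntable, 200 mm across, 20 mm high; origin at the centre of its underside. It is fixed.
- green_pot: Glazed green pot with a plant, 148 mm across, about 210 mm high with leaves, on the turntable; origin at its underside's centre. Leave alone.
- mister: Chrome plant mister, 72 mm across, 152 mm high; origin at its underside's centre. Leave alone.
- jar: Glass jar with a brass twist cap, 72 mm across, 95 mm high; origin at its underside's centre. Leave alone.
- clay_pot: Small empty clay pot, 84 mm across, 72 mm high; origin at its underside's centre. Leave alone.
- bamboo_tray: Bamboo tray, 200 x 280 x 25 mm; origin at its underside's centre. Leave alone.
- scoop: Yellow plastic scoop, 175 mm long, 24 mm high, lying in the tray; origin under the joint of handle and bowl. Leave alone.
- brush: Flat brush with a wooden handle lying on the table, the handle along its own -x. Leave alone.
Things that resemble listed ones, but are neither listed nor needed, are in the scene too. There is more than one size of the cassette; the job needs the smallest.

How it is judged:
At the end, for the whole second after the job is handed in: The key is held down (at least 7.5 of its 10 mm) and the cassette rests upright and still on the guide slab, its front 8 to 45 mm out of the mouth, leaning on a finger with at least 0.3 N (value of joint eject_key above 0.0075 m and contact force between cassette and the fingers above 0.3 N and x of cassette_front in the frame of unit between 0.008 and 0.045 m and linear speed of cassette below 0.01 m/s and z of cassette in the frame of unit between 0.01 and 0.02 m and angle between cassette's own z axis and vertical below 0.1 rad); the arm keeps its last pose, push and grip.
It fails at once if the front of the cassette passed the end of its guide (x of cassette_front in the frame of unit above 0.055 m).
It fails at once if the cassette was lifted off its guide, or fell off it (z of cassette in the frame of unit above 0.024 m or z of cassette in the frame of unit below 0.006 m or angle between cassette's own z axis and vertical above 0.25 rad).
It fails at once if the cassette was squeezed or struck with more than 25 N (contact force between cassette and the fingers above 25 N).
It fails at once if a pot, the mister, jar, tray, scoop or brush was moved by more than 20 mm (distance of any of green_pot, mister, jar, clay_pot, bamboo_tray, scoop, brush from where it was at the start of the episode above 0.02 m).
It fails at once if a pot, the mister or the jar was tipped (angle between any of green_pot, mister, jar, clay_pot's own z axis and vertical above 0.3 rad).
It also fails if it takes over 42 s, if anything falls off the work surface, if the arm or the gripper's body presses on something with over 40 N, if the wrist force passes 120 N, or if a joint passes its speed limit or range.

## Working session

There is one attempt and no reset: what is moved stays moved. The work goes in short steps, Python scripts to look and compute and a shell command to move; the robot and the scene stay as the last step left them, time stands still between calls to the robot, and variables do not carry over. Pictures are saved under pics/ and viewed, at most 10 in all, crops included, and the job is handed in when it is done.

```bash
mkdir -p pics; python3 - <<'E'
from station import bot
import cv2,numpy as np
o=bot.get_obs();print(o['t'],o['eef_pos'],o['tool_rot'],o['gripper_width'],bot.finger_overhang)
for n in('scene','top'):
    c=bot.read_camera(n);cv2.imwrite(f'pics/{n}.png',c['color'][:,:,::-1]);print(n,c['mtx'].tolist(),np.round(c['world_from_camera'],4).tolist(),[k for k in c])
    np.savez(n+'.npz',K=c['mtx'],T=c['world_from_camera'])
E
```

```text
0.0 [0.16608278 0.65368135 0.24435674] [-4.27338975e-05  1.24058938e-01  9.92274461e-01 -8.79201899e-04] 0.9968447403397416 0.014
scene [[437.8677659679338, 0.0, 316.3018175039649], [0.0, 437.8677659679338, 200.42258310724677], [0.0, 0.0, 1.0]] [[0.8208, -0.5008, 0.2748, 0.9066], [0.5712, 0.7125, -0.4075, -0.4973], [0.0083, 0.4914, 0.8709, 1.133], [0.0, 0.0, 0.0, 1.0]] ['color', 'mtx', 'world_from_camera']
top [[486.31462061860935, 0.0, 325.7721953034716], [0.0, 486.31462061860935, 203.80909653151713], [0.0, 0.0, 1.0]] [[-0.0152, 0.9973, -0.0713, 0.4741], [-0.9999, -0.015, 0.0029, 0.0202], [0.0019, 0.0714, 0.9974, 1.4521], [0.0, 0.0, 0.0, 1.0]] ['color', 'mtx', 'world_from_camera']
```

View pics/scene.png

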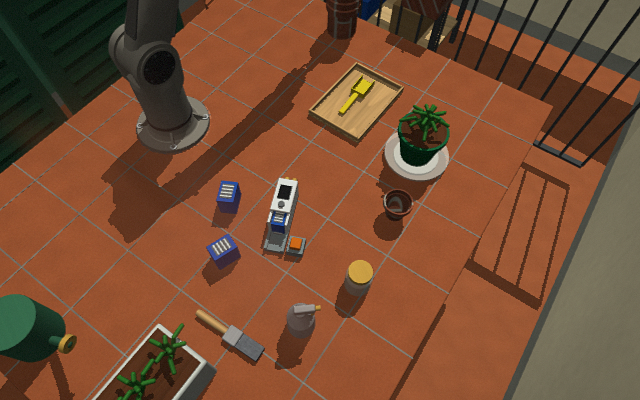

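View pics/top.png

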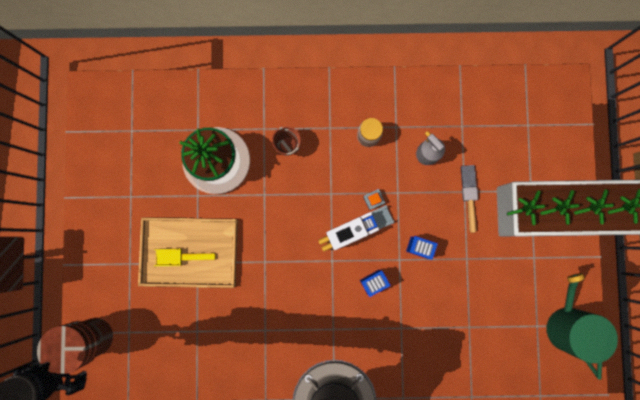

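The unit is at about (360,228) in top and (285,215) in scene. The blue blocks at (375,283) and (422,247) are loose larger look-alikes. The one meant sits in the unit at about (377,219) in top, beside the orange key at (375,197). I'll confirm that in enlarged crops.

```bash
python3 - <<'E'
import cv2,numpy as np
a=cv2.imread('pics/top.png')[180:260,310:410];b=cv2.imread('pics/scene.png')[170:260,255:315]
cv2.imwrite('pics/crop.png',np.hstack([cv2.resize(a,None,fx=4.5,fy=4.5,interpolation=cv2.INTER_CUBIC)[:360],cv2.resize(b,None,fx=4,fy=4,interpolation=cv2.INTER_CUBIC)]))
E
```

```text
(no output)
```

View pics/crop.png

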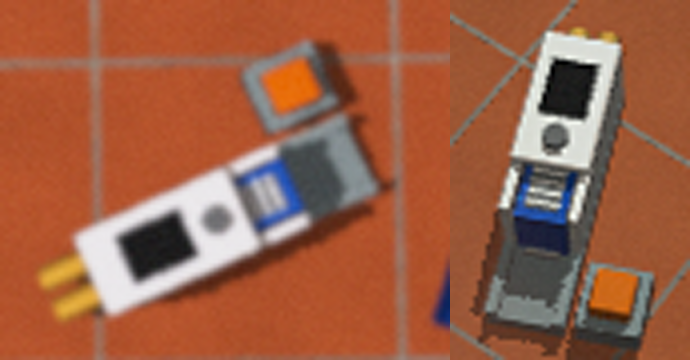

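Crop: the cassette is the blue block inside the unit, at top-crop (270,190), behind the mouth. The orange key is at (291,85) and the guide end runs from (350,117) to (380,190). I'll fit the unit pose from both views.

```bash
cat > fit.py <<'E'
import numpy as np
from scipy.optimize import least_squares
def proj(P,K,T):
    p=(np.linalg.inv(T)@np.append(P,1))[:3]; return np.array([K[0,2]+K[0,0]*p[0]/-p[2],K[1,2]+K[1,1]*-p[1]/-p[2]])
C={n:np.load(n+'.npz') for n in('top','scene')}
C={n:(c['K'],c['T']) for n,c in C.items()}
R={(-140,28,82):((75,237),(622,42)),(-140,-28,82):((108,316),(545,32)),(-35,28,82):((231,168),(592,172)),(-35,-28,82):((264,243),(511,162)),
(30,58,40):((291,85),(615,293)),(55,28,22):((350,117),(570,328)),(55,-28,22):((380,190),(485,318))}
def w(p,U): 
    c,s=np.cos(p[2]),np.sin(p[2]); return np.array([p[0]+c*U[0]-s*U[1],p[1]+s*U[0]+c*U[1],U[2]])
def res(p,cams=('top','scene')):
    r=[]
    for U,(a,b) in R.items():
        W=w(p,np.array(U)/1000)
        if 'top' in cams: r+=list(proj(W,*C['top'])-(np.array(a)/4.5+[310,180]-.4))
        if 'scene' in cams: r+=list(proj(W,*C['scene'])-((np.array(b)-[450,0])/4+[255,170]-.4))
    return np.array(r)
if __name__=='__main__':
    for cams in (('top','scene'),('top',),('scene',)):
        s=least_squares(res,[.45,-.1,-1.2],args=(cams,),loss='soft_l1');print(cams,s.x.round(4),np.degrees(s.x[2]).round(2));print(res(s.x,cams).reshape(-1,2).round(1).tolist())
        for U in((30,58,40),(55,0,14),(30,0,14)):print(U,w(s.x,np.array(U)/1e3).round(4))
E
python3 fit.py
```

```text
('top', 'scene') [ 0.5255 -0.1225 -1.1515] -65.98
[[-0.3, -0.8], [-0.3, 0.4], [0.8, -0.2], [-0.3, -0.3], [-1.2, -1.2], [-0.9, 0.2], [-0.0, 0.2], [-0.7, -0.8], [0.3, -0.8], [-0.3, -0.2], [-1.5, -1.7], [-1.5, 0.0], [0.0, -0.7], [-0.2, -1.1]]
(30, 58, 40) [ 0.5907 -0.1263  0.04  ]
(55, 0, 14) [ 0.5479 -0.1728  0.014 ]
(30, 0, 14) [ 0.5377 -0.1499  0.014 ]
('top',) [ 0.523  -0.1233 -1.1637] -66.67
[[-0.2, -0.5], [0.7, 0.2], [-0.9, -0.4], [0.1, 1.0], [0.8, 0.1], [-1.0, -0.7], [0.3, 0.4]]
(30, 58, 40) [ 0.5881 -0.1278  0.04  ]
(55, 0, 14) [ 0.5447 -0.1738  0.014 ]
(30, 0, 14) [ 0.5348 -0.1508  0.014 ]
('scene',) [ 0.5277 -0.1222 -1.1412] -65.39
[[-0.1, 0.5], [-0.2, -0.0], [-0.2, 0.4], [-0.1, -0.5], [0.6, -0.1], [-0.6, 0.3], [0.7, -0.6]]
(30, 58, 40) [ 0.593  -0.1253  0.04  ]
(55, 0, 14) [ 0.5506 -0.1722  0.014 ]
(30, 0, 14) [ 0.5402 -0.1495  0.014 ]
```

Both views agree to about 3 mm. Plan: set the opening to 43.5 mm so the finger centres are 58 mm apart, put tool y along unit y, and hover at unit (30, 29).

```bash
python3 -m inch '[[-0.015,-0.017,0,0],[-0.0264,-0.0304,0,0],[-0.0264,-0.0304,0,0],[-0.0264,-0.0304,0,0],[-0.0264,-0.0304,0,0],[-0.0264,-0.0304,0,0],[-0.0264,-0.0304,0,0],[-0.0264,-0.0304,0,0],[-0.0264,-0.0304,0,0],[-0.0264,-0.0304,0,0],[-0.0264,-0.0304,0,0],[-0.0264,-0.0304,0,0]]' 0.0435 40
python3 -m inch '[[-0.0264,-0.0304,0,0],[-0.0264,-0.0304,0,0],[-0.0264,-0.0304,0,0],[-0.0264,-0.0304,0,0],[-0.0264,-0.0304,0,0],[-0.0264,-0.0304,0,0],[-0.0264,-0.0304,0,0],[-0.0264,-0.0304,0,0],[-0.0264,-0.0304,0,0],[-0.0264,-0.0304,0,0],[-0.011,-0.013,0,0],[0,0,0,0]]'
python3 -m inch '[[0,0,0,6.4],[0,0,0,6.4],[0,0,0,6.4],[0,0,0,6.4],[0,0,0,6.4],[0,0,0,6.4],[0,0,0,6.4],[0,0,0,6.4],[0,0,0,0],[0,0,0,0]]'
cat > hov.py <<'E'
import sys,numpy as np,cv2
from station import bot
from fit import *
from scipy.spatial.transform import Rotation as Ro
def now():
    o=bot.get_obs();q=o['tool_rot'];return o,Ro.from_quat([q[1],q[2],q[3],q[0]]).as_matrix()
def goto(p,U):
    o,R=now();d=w(p,np.array(U)/1e3)-o['eef_pos'];y=R[:,1];
    e=(np.degrees(p[2])+90-np.degrees(np.arctan2(y[1],y[0]))+90)%180-90
    print('t',o['t'],'eef',o['eef_pos'].round(4),'tool shift mm',(R.T@d*1000).round(1),'turn toolz',round(-e,2),'F',np.round(o['contact_force'],1),'w',round(o['gripper_width']*85.4,1))
    return o,R
E
python3 - <<'E'
from hov import *
p=[.5255,-.1225,-1.1515]
o,R_=goto(p,(30,29,245)); print(R_.round(3).tolist())
c=bot.read_camera('wrist');cv2.imwrite('pics/w1.png',c['color'][:,:,::-1])
T=np.eye(4);T[:3,:3]=R_;T[:3,3]=o['eef_pos'];W=T@c['hand_eye'];np.savez('w1.npz',K=c['mtx'],T=W);print(c['hand_eye'].round(3).tolist())
for U in list(R): print(U,proj(w(p,np.array(U)/1e3),c['mtx'],W).round(1))
E
```

```text
t: 1.3
eef_pos: [0.3759, 0.2367, 0.2452]
tool_rot: [-0.0, 0.124, 0.992, -0.0]
contact_force: [2.1, 1.0, 0.6]
gripper_width: 0.508
grasp_force: 0.0
t: 2.5
eef_pos: [0.5642, -0.1397, 0.2449]
tool_rot: [-0.0, 0.126, 0.992, -0.001]
contact_force: [0.1, 0.5, 0.4]
gripper_width: 0.51
grasp_force: 0.0
t: 3.5
eef_pos: [0.5638, -0.1353, 0.245]
tool_rot: [-0.0, 0.539, 0.842, 0.0]
contact_force: [0.1, 0.2, 0.0]
gripper_width: 0.511
grasp_force: 0.0
t 3.5 eef [ 0.5638 -0.1353  0.245 ] tool shift mm [-2.7 -0.8  0. ] turn toolz 0.76 F [0.1 0.2 0. ] w 43.7
[[-0.419, 0.908, -0.001], [0.908, 0.419, 0.001], [0.001, -0.0, -1.0]]
[[-0.0, 0.949, 0.316, 0.082], [1.0, -0.0, 0.001, 0.0], [0.001, 0.316, -0.949, -0.13], [0.0, 0.0, 0.0, 1.0]]
(-140, 28, 82) [318.6   2.1]
(-140, -28, 82) [254.6   1.1]
(-35, 28, 82) [317.1 125.7]
(-35, -28, 82) [260.6 125. ]
(30, 58, 40) [341.5 179.4]
(55, 28, 22) [316.4 194.5]
(55, -28, 22) [273. 194.]
```

View pics/w1.png

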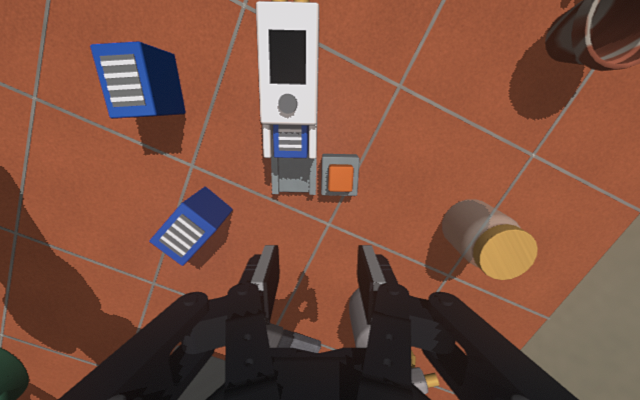

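The wrist view agrees closely with the fit: predicted roof front edge at row 125, key at (341,179), guide end at row 194. I'll take one crop to refine.

```bash
python3 - <<'E'
import cv2
a=cv2.imread('pics/w1.png')[95:205,240:370]
cv2.imwrite('pics/w1c.png',cv2.resize(a,None,fx=5,fy=5,interpolation=cv2.INTER_CUBIC))
E
```

```text
(no output)
```

View pics/w1c.png

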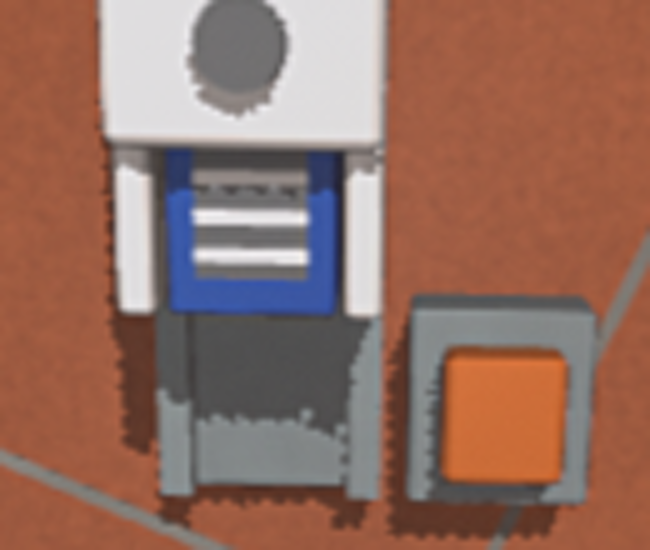

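```bash
python3 - <<'E'
from hov import *
D=np.load('w1.npz');M={(-35,28,82):(383,141),(-35,-28,82):(105,141),(55,28,22):(378,498),(55,-28,22):(160,497),(46,73,40):(565,482),(46,43,40):(443,482),(14,73,40):(567,350),(14,43,40):(446,350),(0,18,66):(335,312),(0,-18,66):(172,312)}
f=lambda p:np.concatenate([proj(w(p,np.array(U)/1e3),D['K'],D['T'])-(np.array(m)/5+[240,95]-.4) for U,m in M.items()])
s=least_squares(f,[.5255,-.1225,-1.1515],loss='soft_l1');p=s.x;print(p.round(4),np.degrees(p[2]));print(f(p).reshape(-1,2).round(1).tolist())
np.save('p.npy',p)
goto(p,(30,29,245));goto(p,(30,29,70))
E
```

```text
[ 0.5241 -0.1215 -1.1519] -66.00111701005491
[[0.0, 1.4], [-1.0, 0.6], [0.5, -0.8], [0.6, -1.2], [0.0, 0.2], [-0.2, -0.2], [1.0, 0.7], [-0.1, 0.3], [0.1, -0.4], [-0.6, -0.9]]
t 3.55 eef [ 0.5639 -0.1357  0.2451] tool shift mm [-0.8 -1.7  0.1] turn toolz 0.75 F [ 0.3 -0.6  0. ] w 43.5
t 3.55 eef [ 0.5639 -0.1357  0.2451] tool shift mm [ -0.9  -1.7 175.1] turn toolz 0.75 F [ 0.3 -0.6  0. ] w 43.5
```

```bash
python3 -m inch '[[-0.0008,-0.0017,0,0.75],[0,0,0.01,0],[0,0,0.02,0],[0,0,0.02,0],[0,0,0.025,0],[0,0,0.025,0],[0,0,0.025,0],[0,0,0.02,0],[0,0,0.015,0],[0,0,0.01,0],[0,0,0,0],[0,0,0,0]]'
python3 - <<'E'
from hov import *
p=np.load('p.npy');o,R_=goto(p,(30,29,50))
c=bot.read_camera('wrist');cv2.imwrite('pics/w2.png',c['color'][:,:,::-1])
E
```

```text
t: 4.75
eef_pos: [0.5633, -0.1382, 0.0757]
tool_rot: [0.0, 0.546, 0.838, 0.0]
contact_force: [0.4, 0.2, 0.6]
gripper_width: 0.507
grasp_force: 0.0
t 4.75 eef [ 0.5633 -0.1382  0.0757] tool shift mm [ 1.2 -0.  25.7] turn toolz -0.21 F [0.4 0.2 0.6] w 43.3
```

View pics/w2.png

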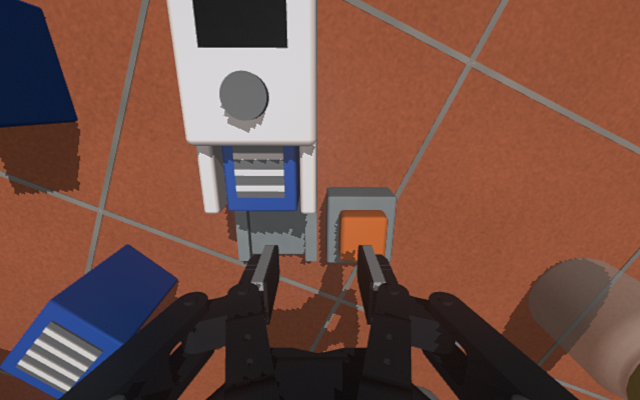

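```bash
python3 -m inch '[[0.001,0,0.005,0],[0,0,0.005,0],[0,0,0.005,0],[0,0,0.003,0],[0,0,0,0],[0,0,0,0]]'
for i in 1 2 3; do python3 -m inch '[[0,0,0.001,0],[0,0,0.001,0],[0,0,0,0],[0,0,0,0]]' | grep -E 'eef|contact'; done
```

```text
t: 5.4
eef_pos: [0.5625, -0.1371, 0.0572]
tool_rot: [-0.0, 0.546, 0.838, -0.0]
contact_force: [0.5, -0.6, -0.5]
gripper_width: 0.508
grasp_force: 0.0
eef_pos: [0.5625, -0.1371, 0.0553]
contact_force: [0.4, 0.2, -0.8]
eef_pos: [0.5625, -0.137, 0.0532]
contact_force: [1.0, -0.1, 0.5]
eef_pos: [0.5626, -0.1371, 0.0514]
contact_force: [0.6, 0.3, 1.2]
```

```bash

for i in 1 2 3 4; do python3 -m inch '[[0,0,0.001,0],[0,0,0.001,0],[0,0,0,0],[0,0,0,0]]' | grep -E 'eef|contact'; done
```

```text
eef_pos: [0.5626, -0.137, 0.0493]
contact_force: [-0.1, -0.6, 2.9]
eef_pos: [0.5626, -0.137, 0.0473]
contact_force: [-0.0, -0.3, 2.3]
eef_pos: [0.5626, -0.1371, 0.0453]
contact_force: [-0.1, 0.1, 2.2]
eef_pos: [0.5627, -0.1371, 0.0434]
contact_force: [0.7, 0.0, 4.3]
```

```bash

for i in 1 2; do python3 -m inch '[[0,0,0.001,0],[0,0,0.001,0],[0,0,0,0],[0,0,0,0]]' | grep -E 'eef|contact'; done
python3 - <<'E'
from hov import *
p=np.load('p.npy');o,R_=goto(p,(30,29,40))
c=bot.read_camera('wrist');a=c['color'][100:300,180:420,::-1];cv2.imwrite('pics/w3.png',cv2.resize(a,None,fx=3,fy=3,interpolation=cv2.INTER_CUBIC))
E
```

```text
eef_pos: [0.5628, -0.1371, 0.0418]
contact_force: [-1.2, 0.8, 9.9]
eef_pos: [0.5631, -0.1372, 0.0412]
contact_force: [-5.3, 3.0, 23.5]
t 9.0 eef [ 0.5631 -0.1372  0.0412] tool shift mm [ 0.2 -0.3  1.2] turn toolz -0.22 F [-5.3  3.  23.5] w 43.5
```

View pics/w3.png

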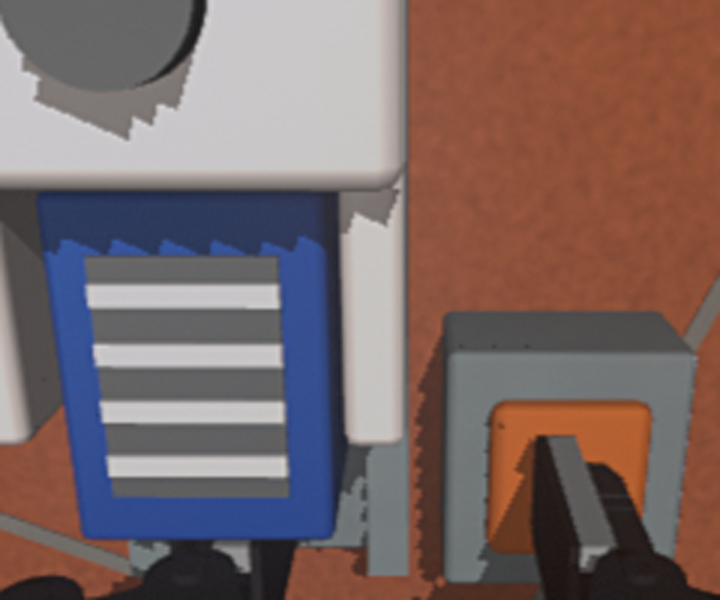

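The picture shows the cassette's front at crop row 538, past the mouth at about row 440, and resting against the left finger. The key is sunk under the right fingertip. I'll ease off 1 mm to take away the excess push, then check.

```bash
python3 -m inch '[[0,0,-0.001,0],[0,0,0,0],[0,0,0,0],[0,0,0,0],[0,0,0,0],[0,0,0,0]]'
python3 - <<'E'
from hov import *
p=np.load('p.npy');o,R_=goto(p,(30,29,40))
u=np.array([np.cos(p[2]),np.sin(p[2]),0])
c=bot.read_camera('wrist');a=c['color'][100:300,180:420,::-1];cv2.imwrite('pics/w4.png',cv2.resize(a,None,fx=3,fy=3,interpolation=cv2.INTER_CUBIC))
T=np.eye(4);T[:3,:3]=R_;T[:3,3]=o['eef_pos'];W=T@c['hand_eye']
for x in(15,19,23):print(x,[((proj(w(p,np.array([x,y,66])/1e3),c['mtx'],W)-[180,100])*3).round() for y in(-18,18)])
F=[]
for i in range(4): bot.read_camera('top'); F.append(bot.get_obs()['contact_force'])
print(np.round(F,1).tolist(),'along x',np.round(F@u,1))
E
```

```text
t: 9.65
eef_pos: [0.563, -0.1371, 0.0415]
tool_rot: [0.0, 0.546, 0.838, 0.001]
contact_force: [-3.8, 1.0, 16.5]
gripper_width: 0.506
grasp_force: 10.0
t 9.65 eef [ 0.563  -0.1371  0.0415] tool shift mm [ 0.1 -0.2  1.5] turn toolz -0.21 F [-3.8  1.  16.5] w 43.2
15 [array([ 78., 516.]), array([334., 515.])]
19 [array([ 81., 541.]), array([334., 540.])]
23 [array([ 85., 565.]), array([335., 564.])]
[[-3.2, 1.4, 15.3], [-3.7, 1.3, 16.0], [-3.7, 1.1, 16.5], [-3.5, -0.0, 15.7]] along x [-2.5 -2.7 -2.5 -1.4]
```

View pics/w4.png

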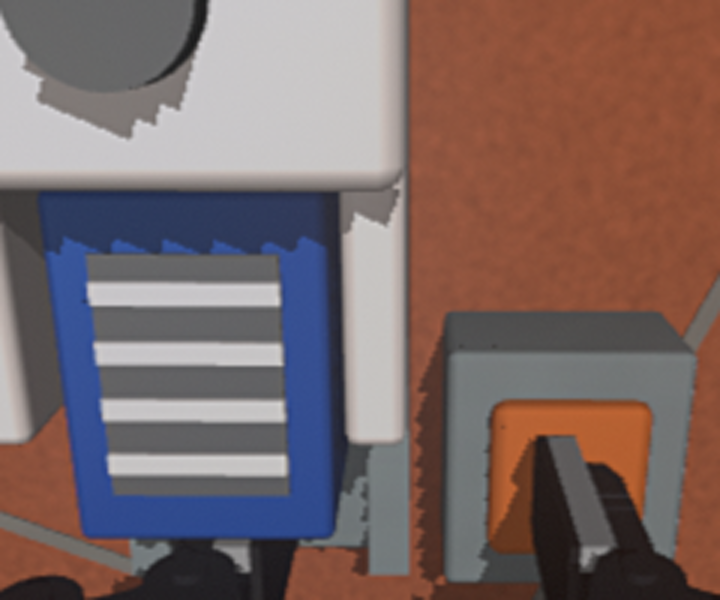

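The front stands about 19 mm out, at the finger's edge. The 16 N push is above the 8 N the spring and latch need, so the key is at the bottom, and nothing has moved between pictures.

```bash
python3 -c "
from station import bot
print(bot.hand_in())"
```

```text
the job is handed in; nothing more can be done
None
```

I handed the job in with the key pressed fully down, the cassette stopped about 19 mm out of the mouth against the waiting finger, and nothing else touched; the hand-in gave no verdict.

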